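Open the kettle's spring lid without letting it fly

ROBOT

A 6-joint arm with a two-finger parallel gripper is mounted at the origin on the work surface. World frame = base frame: x ahead of the robot, y to its left, z up, the work surface at z = 0. Lengths are in m, angles in rad, forces in N, time in s.
With the tool pointing down it reaches from about 0.35 to 0.975 m from the base axis. Payload 4.9 kg.
Tool frame: the origin (TCP) lies midway between the tips of the shut fingers; the grasp point (between the pads) lies 19 mm behind it; z points along the fingers, y is the line along which they close (so a half turn about z gives the same grasp; the last joint's range is limited). The gripper opens to 85 mm and grips with 20 to 120 N. Pads are 22 mm wide; open, the fingers measure 114 mm over their backs; the gripper's body (76 mm by 85 mm) begins 54 mm behind the grasp point. The pads swing forward as they close: fully open they stand 13 mm farther back than shut.
Start: joints at [-1.291, 0.053, 1.613, -0, 1.476, -0.119], TCP at [0.243, -0.576, 0.231] pointing down, gripper open.
Joint ranges: [-3.01, 3.01], [-1.01, 2.22], [0.06, 2.58], [-1.02, 4.17], [0.09, 2.62], [-3.14, 3.14]. Speed limits (rad/s): [2.57, 2.57, 3.14, 3.14, 3.14, 3.14].

INTERFACE

Orientations are given as a rotation vector (axis times angle).
In Python, from station import telemetry, optics, ctrl gives the robot as it stands.
- The arm moves only by the shell command python3 -m pendant 'ROWS' [FORCE]. ROWS is JSON, one flat list of numbers, 7 for each row, row after row: the turn, a rotation vector about the tool's x, y, z as a fraction of full scale, then the shift along the tool's x, y, z as a fraction of full scale, then the opening, from 0 (shut) to 1 (fully open). In form: [ax, ay, az, tx, ty, tz, fingers, ax, ay, az, tx, ty, tz, fingers, ...]. A call has 1 to 12 rows; each row is the pose to reach, as a shift and turn from the pose commanded when the call began, along the tool's axes at that moment; what a row does not reach only later rows make up. Full scale, the value 1, is 300 mm for a shift and 30 degrees for a turn. A row lasts 1/8 s, in which the tool goes at most 62.5 mm and 10.7 degrees, less where a joint would pass 70% of its speed; a pose out of reach is approached as far as the arm can. A call with a number of a shift or a turn outside -1 to 1 is refused whole. A call with a gripper value outside its range is refused whole. The fingers move at their own pace and stop on an object; FORCE is the grip in N (left out, the last holds). Time passes only in rows, so rows that repeat a pose let the fingers close. It gives the time, the measured TCP pose, the force, the opening and the grip force at its end, in the units of the state.
- telemetry.get_obs(): the state, without advancing time (a new reading comes with each control period).
- optics.get_image(name): name is "scene" or "side" or "wrist"; returns a dict with "image" (384x512x3 uint8, red, green, blue), "depth" (384x512 float32, m along the optical axis (not along the pixel's ray), 0 where there is no reading), "fx", "fy", "cx", "cy" (pixels), "rvec" (rotation vector, rad) and "tvec" (3), from world to camera coordinates, as OpenCV has them. Camera axes: x right, y down, z forward; pixel columns grow to the right and rows downward; lengths in m; the calibration is good to about 2 mm. The wrist camera is an equidistant fisheye: a pixel r from the principal point sees the ray r / f radians off the axis. A picture is of the moment at which its call begins.
- ctrl.finish_job(): hands the job in; it is judged then, once.
The state is a dict: "t": time; "q": joint angles; "dq": joint speeds; "effort": joint torques, N m; "tool_pos": TCP position; "tool_rot": TCP orientation; "contact_force": force on the tool from outside, world axes, zero at the start; "wrist_torque": the same for the moment, N m; "opening": finger opening in m; "grip_force": force on a finger pad.
Only numpy, scipy, OpenCV 4.12 (cv2) and the standard library are available. Lean on these libraries where they do the work, as an engineer would, in place of code of your own. Each camera call takes 0.05 s, during which the arm holds its last target. There are 200 camera calls.

TASK

Open the electric kettle for filling without letting its spring lid fly up and fling hot drops: press the release button on top of the handle with one fingertip, and have the other fingertip waiting just over the lid so that the lid is caught before it is halfway up. Hold the lid there, ajar, for a second to let the steam out, then let it rise gently under the finger until it stands fully open, and move the hand clear. Touch the kettle with the fingers only; do not lift, tip or shift it on its base, and leave the other things alone.

Things in the scene. Friction and masses are not known exactly. Their poses are not given: they have to be found in the camera images.
- kettle: Electric kettle, about 1.5 kg, loose on its round base: tapered steel jug (138 mm across the foot, 110 mm the rim), black handle and lid. Origin: centre of its underside, 18 mm above the worktop. +x points from handle to spout, z up; it may face any way. Above the origin: rim 176, shut lid's top 192, handle's top 206 mm. Handle's back at x = -140 mm, spout tip at +67 mm.
- kettle_base: Fixed black power base, a disc 164 mm across and 18 mm high with a low boss that enters the kettle's foot (about 4 mm play). Origin: centre of its underside, on the worktop.
- button_top (a point): Centre of the top of the lid-release button: grey, 26 mm (along the kettle's x) by 24 mm, in the top of the handle on the kettle's centre line at x = -90 mm; raised, its top is 215 mm above the kettle's origin and 9 mm proud of the handle. It is pressed straight down.
- button (a joint): Travel of the button: 0 up, 0.006 m fully down, springing back when let go. It starts to move at about 1.4 N and needs about 4.7 N fully down. The lid is let go at about 3.7 mm (about 3.4 N).
- lid_hinge (a point): Point on the lid's top face above the hinge, on the kettle's centre line at x = -62 mm, 192 mm above its origin when shut: 28 mm from the button towards the spout, 23 mm below the raised button's top. The hinge axis is level, across the kettle, 6 mm below this point.
- lid_front (a point): Front end of the lid's top face, on the spout side, 114 mm from the hinge. The lid is a flat black disc 101 mm across and 12 mm thick with a steel inlay, joined to the hinge by a 26 mm wide neck; it has no knob.
- lid (a joint): Lid angle, rad: 0 shut and latched, 1.25 fully open (nearly upright, its tip about 110 mm above the hinge). Unlatched, a spring lifts it with about 0.5 to 1 N at 45 to 70 mm from the hinge; left free it flies fully open in 0.2 s, at 13 to 16 rad/s. Only the button opens it; it stays open by itself.
- mug_a: White mug, 82 mm across, 95 mm high, standing beside the kettle. Origin: centre of its underside. Leave alone.
- mug_b: Blue-grey mug, 82 mm across, 95 mm high, standing beside the kettle. Origin: centre of its underside. Leave alone.
- teaspoon: Steel teaspoon, 140 mm long, lying near the kettle. Leave alone.
- sugar_jar: Glass jar with steel cap, 80 mm across, 110 mm high. Origin: centre of its underside. Leave alone.
- tea_tin: Dark tin, 84 mm across, 120 mm high. Origin: centre of its underside. Leave alone.
- pepper_mill: Turned dark-wood pepper mill, 54 mm across, 150 mm high. Origin: centre of its underside. Leave alone.
- apple: Green apple, 76 mm across. Origin: its underside. Leave alone.
Mind the look-alikes: they are no part of the job. There is more than one size of the kettle_base; the one meant has the size given above.

How it is judged:
On the way:
1. the lid has popped and is held still under a finger, ajar (5 to 40 degrees), for 0.8 s (value of joint lid between 0.08 and 0.7 rad and contact force between the fingers and lid above 0.1 N and velocity of joint lid between -0.6 and 0.6 rad/s), for 0.8 s.
At the end, for the whole second after the job is handed in: The lid stands fully open (joint at least 1.15 of 1.25 rad) and still, the button is up again (within 1 mm), and the kettle stands upright on its base (axes within 10 mm, under 0.04 rad of tilt), at rest (value of joint lid above 1.15 rad and velocity of joint lid between -0.1 and 0.1 rad/s and value of joint button below 0.001 m and horizontal distance between kettle and kettle_base below 0.01 m and angle between kettle's own z axis and vertical below 0.04 rad and z of kettle in the frame of kettle_base below 0.022 m and linear speed of kettle below 0.02 m/s); the robot touches nothing.
It fails at once if the lid flies up (faster than 11.5 rad/s; caught before halfway it stays below that) (velocity of joint lid above 11.5 rad/s).
It fails at once if the kettle is lifted or tipped (10 mm, 0.12 rad) or shoved off its place (20 mm) (z of kettle in the frame of kettle_base above 0.028 m or angle between kettle's own z axis and vertical above 0.12 rad or distance of kettle from where it was at the start of the episode above 0.02 m).
It fails at once if the arm or the gripper's body, not a finger, presses on the kettle (over 2 N) (contact force between the arm and kettle above 2 N).
It fails at once if another thing is moved by more than 20 mm (distance of any of mug_a, mug_b, teaspoon, sugar_jar, tea_tin, pepper_mill, apple from where it was at the start of the episode above 0.02 m).
It also fails if it takes over 38 s, if anything falls off the work surface, if the arm or the gripper's body presses on something with over 40 N, if the wrist force passes 120 N, or if a joint passes its speed limit or range.

## Working session

There is one attempt and no reset: what is moved stays moved. The work goes in short steps, Python scripts to look and compute and a shell command to move; the robot and the scene stay as the last step left them, time stands still between calls to the robot, and variables do not carry over. Pictures are saved under pics/ and viewed, at most 10 in all, crops included, and the job is handed in when it is done.

```bash
mkdir -p pics; cat > h.py <<'E'
import numpy as np,cv2
from station import telemetry, optics, ctrl
def cap(n):
    d=optics.get_image(n); np.savez(''+n+'.npz',**d); return d
def load(n): return dict(np.load(''+n+'.npz'))
def world(d,u,v,z=None):
    """pixel -> world, by depth, or onto plane z"""
    R=cv2.Rodrigues(d['rvec'].reshape(3))[0]; t=d['tvec'].reshape(3)
    r=np.stack([(np.asarray(u)-d['cx'])/d['fx'],(np.asarray(v)-d['cy'])/d['fy'],np.ones(np.shape(u))],-1)
    if z is None:
        dep=d['depth'][np.asarray(v).astype(int),np.asarray(u).astype(int)]
        return (r*dep[...,None]-t)@R
    c=-R.T@t; w=r@R
    return c+w*((z-c[2])/w[...,2])[...,None]
E
python3 - <<'E'
from h import *
a=cap('scene');b=cap('side')
cv2.imwrite('pics/a.png',cv2.resize(a['image'][:,:,::-1],(800,600)))
cv2.imwrite('pics/b.png',cv2.resize(b['image'][:,:,::-1],(800,600)))
o=telemetry.get_obs();print(o)
for d in(a,b):
    R=cv2.Rodrigues(d['rvec'].reshape(3))[0];print(-R.T@d['tvec'].reshape(3),R[2])
E
```

```text
{'t': 0.1, 'q': array([-1.29100107e+00,  5.32748939e-02,  1.61416113e+00,  2.25275734e-05,
        1.47598079e+00, -1.18992606e-01]), 'dq': array([-0.00028623, -0.00136656, -0.00204534,  0.00120764, -0.00024345,
       -0.00045501]), 'effort': array([ 9.40815589e-04, -3.94906318e+01, -3.71362352e+01, -5.67032032e-05,
        3.87878987e-03,  5.93756340e-06]), 'tool_pos': array([ 0.24254346, -0.5754121 ,  0.23019319]), 'tool_rot': array([-3.07756432e+00, -6.21908107e-01,  1.94909184e-04]), 'contact_force': array([ 0.19969691,  0.69182443, -0.00877406]), 'wrist_torque': array([-0.01570073,  0.00364833,  0.01563102]), 'grip_force': 0.0, 'opening': 0.08522030652129081}
[1.04970237 0.44567118 1.13365967] [-0.41032921 -0.3779702  -0.82992076]
[ 0.20618477 -1.31774462  1.11167228] [ 0.22144258  0.79656551 -0.56253584]
```

View pics/a.png

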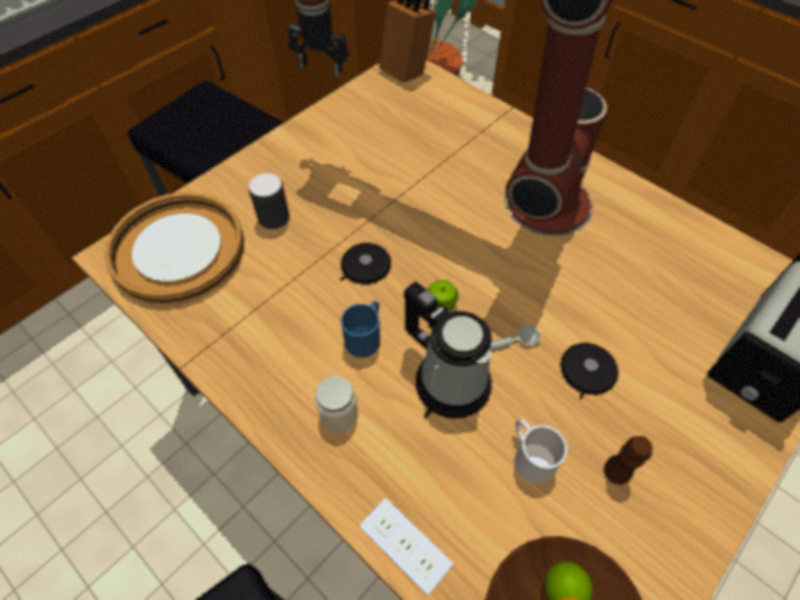

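View pics/b.png

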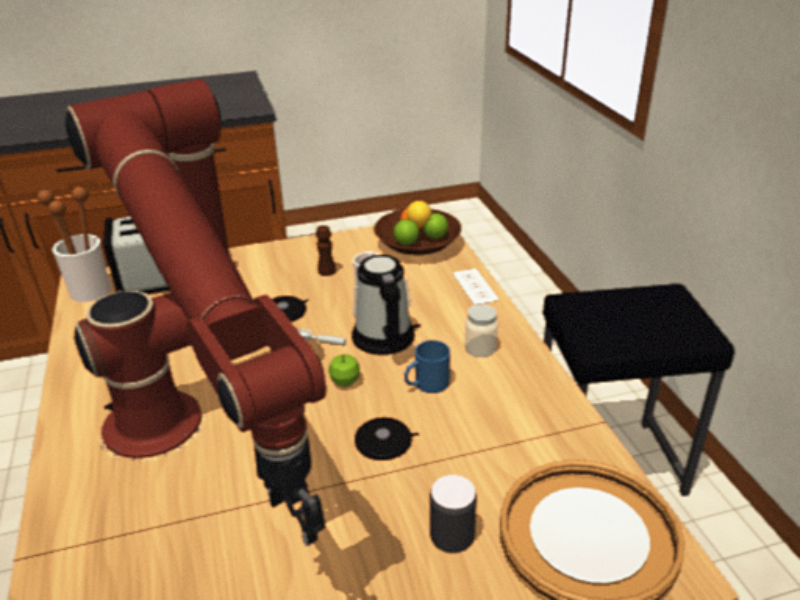

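Scene view: the kettle is at (455,365), its handle at (425,305). There are three bases: empty ones at (365,263) and (590,368), and the one under the kettle at (455,385). The kettle's base is the one meant. I'll confirm it in a crop and measure.

```bash
python3 - <<'E'
from h import *
a=load('scene');b=load('side')
A=a['image'][175:275,250:340,::-1]; B=b['image'][155:235,215:285,::-1]
cv2.imwrite('pics/c.png',np.hstack([cv2.resize(A,(450,500),interpolation=2),cv2.resize(B,(350,500) if 0 else (350,400),interpolation=2) if 0 else cv2.resize(B,(350,500),interpolation=2)]))
for d,box in((a,(175,275,250,340)),(b,(155,235,215,285))):
    v,u=np.mgrid[box[0]:box[1],box[2]:box[3]]
    P=world(d,u.ravel(),v.ravel())
    for lo,hi in((.198,.216),(.216,.226),(.227,.24),(.012,.024)):
        m=(P[:,2]>lo)&(P[:,2]<hi); Q=P[m]
        print(lo,hi,m.sum(),Q.mean(0).round(4),np.median(Q,0).round(4),Q.min(0).round(3),Q.max(0).round(3))
E
```

```text
0.198 0.216 1052 [0.5761 0.1488 0.21  ] [0.5774 0.1537 0.2106] [0.523 0.024 0.198] [0.625 0.216 0.216]
0.216 0.226 152 [0.5719 0.0486 0.222 ] [0.5754 0.0443 0.2222] [0.549 0.018 0.216] [0.586 0.153 0.226]
0.227 0.24 68 [0.5692 0.0651 0.2323] [0.57   0.0659 0.2328] [0.557 0.036 0.227] [0.581 0.079 0.237]
0.012 0.024 393 [0.5644 0.1802 0.0168] [0.6055 0.1853 0.0167] [0.353 0.038 0.012] [0.673 0.236 0.024]
0.198 0.216 398 [0.569  0.1301 0.2101] [0.5669 0.1391 0.2113] [0.519 0.01  0.198] [0.628 0.209 0.216]
0.216 0.226 96 [0.5649 0.0524 0.2217] [0.5622 0.0421 0.2223] [0.547 0.013 0.216] [0.615 0.195 0.226]
0.227 0.24 40 [0.566  0.0561 0.232 ] [0.5653 0.0584 0.2323] [0.552 0.016 0.227] [0.579 0.078 0.239]
0.012 0.024 236 [0.5809 0.1701 0.018 ] [0.5521 0.1149 0.0183] [0.449 0.071 0.012] [0.851 0.577 0.024]
```

View pics/c.png

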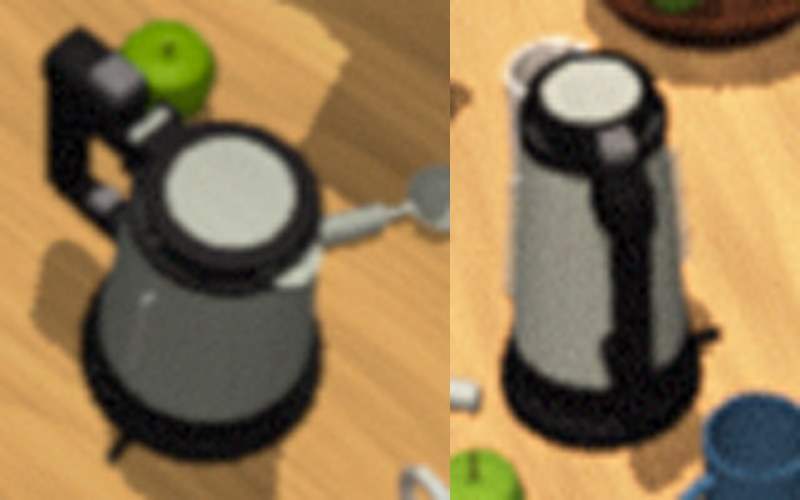

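The crop confirms it: this kettle's base carries the jug. Button is at crop (118,80), steel inlay at (231,192). In the side crop: button (617,145), inlay (593,90).

```bash
python3 - <<'E'
from h import *
a=load('scene');b=load('side')
for d,bt,il,box in((a,(273.6,191),(296.2,213.4),(175,275,250,340)),(b,(248.4,178.2),(243.6,169.4),(155,235,215,285))):
    B=world(d,*bt,z=.233); L=world(d,*il,z=.2105)
    # inlay centroid by brightness + depth
    v,u=np.mgrid[box[0]:box[1],box[2]:box[3]];P=world(d,u.ravel(),v.ravel());g=d['image'][v,u].min(-1).ravel()
    m=(P[:,2]>.2)&(P[:,2]<.222)&(g>130)&(np.hypot(*(P[:,:2]-L[:2]).T)<.045)
    L2=world(d,u.ravel()[m].mean(),v.ravel()[m].mean(),z=.2105)
    e=(L2-B)[:2]; print(B,L,L2,m.sum(),np.linalg.norm(e),np.degrees(np.arctan2(e[1],e[0])))
# jug rim/base silhouettes: other objects
    v,u=np.mgrid[0:384,0:512];P=world(d,u.ravel(),v.ravel())
    m=(P[:,2]>.03)&(P[:,2]<.3)&(np.hypot(P[:,0]-.57,P[:,1]-.15)<.3)
    im=np.zeros((60,60),int)
    ix=((P[m,:2]-[.27,-.15])/.02).astype(int); zz=(P[m,2]*100).astype(int)
    np.maximum.at(im,(ix[:,0].clip(0,59),ix[:,1].clip(0,59)),zz)
    for r in im[:30,:30]: print(''.join('%3d'%x if x else '  .' for x in r))
E
```

```text
[0.57089001 0.0696426  0.233     ] [0.57285112 0.15879042 0.2105    ] [0.57282215 0.15718798 0.2105    ] 416 0.08756669343015114 88.73567724827524
  .  .  .  .  .  .  .  .  .  .  .  .  .  .  .  .  .  .  .  .  .  .  .  .  .  .  .  .  .  .
  .  .  .  .  .  .  .  .  .  .  .  .  .  .  .  .  .  .  .  .  .  .  .  .  .  .  .  .  .  .
  .  .  .  .  .  .  .  .  .  .  .  .  .  .  .  .  .  .  .  .  .  .  .  .  .  .  .  .  .  .
  .  .  .  .  .  .  .  .  .  .  .  .  .  .  .  .  .  .  .  .  .  .  .  .  .  .  .  .  .  .
  .  .  .  .  .  .  .  .  .  .  .  .  .  .  .  .  .  .  .  .  .  .  .  .  .  .  .  .  .  .
  .  .  .  .  .  .  .  .  .  .  .  .  .  .  .  .  .  .  .  .  .  .  .  .  .  .  .  .  .  .
  .  .  .  .  .  .  .  6  .  .  .  .  .  .  .  .  .  .  .  .  .  .  .  .  .  .  .  .  .  .
  .  .  .  .  .  .  6  6  6  6  .  .  .  .  .  .  .  .  .  .  .  .  .  .  .  .  .  .  .  .
  .  .  .  .  .  .  6  7  7  6  .  .  .  .  .  .  .  .  .  .  .  .  .  .  .  .  .  .  .  .
  .  .  .  .  .  .  6  7  6  6  .  .  .  .  .  .  .  .  .  .  .  .  .  .  .  .  .  .  .  .
  .  .  .  .  .  .  .  .  4  .  .  .  .  . 
[... 3953 characters left out ...]
  .  .  .  .  .  .  .  .  .  .  .  .  .  .  .  .  .  .  .  .  .
  .  .  .  .  .  .  .  4  8  7  .  .  .  .  .  .  .  .  .  .  .  .  .  .  .  .  .  .  .  .
  .  .  .  .  .  .  8 11 11 11 11  .  .  .  .  .  .  .  .  .  .  .  .  .  .  .  .  .  .  .
  .  .  .  .  .  .  8 11 11 11 11  .  .  .  .  .  .  .  .  .  .  .  .  .  .  .  .  .  .  .
  .  .  .  .  .  .  8 11 11 11 11  .  .  .  .  .  .  .  .  .  .  .  .  .  .  .  .  .  .  .
  .  .  .  .  .  .  . 11 11 11 11  .  .  .  .  .  .  .  .  .  .  .  .  .  .  .  .  .  .  .
  .  .  .  .  .  .  .  .  .  .  .  .  .  .  .  .  .  .  .  .  .  .  .  .  .  .  .  .  .  .
  .  .  .  .  .  .  .  .  .  .  .  .  .  .  .  .  .  .  .  .  .  .  .  .  .  .  .  .  .  .
```

```bash
cat >> h.py <<'E'
def plan(tgt,ang=87.5):
    """remaining shift in tool axes (full-scale units) and turn about tool xyz (units) so tool points down, y along ang"""
    o=telemetry.get_obs();R=cv2.Rodrigues(o['tool_rot'])[0]
    a=np.radians(ang);y=np.array([np.cos(a),np.sin(a),0])
    if y@R[:,1]<0:y=-y
    z=np.array([0,0,-1.]);T=np.stack([np.cross(y,z),y,z],1)
    print('t',o['t'],'pos',o['tool_pos'].round(4),'F',o['contact_force'].round(2),'open',o['opening'].round(4))
    print('turn',(np.degrees(cv2.Rodrigues(R.T@T)[0].ravel())/30).round(4),'shift',(R.T@(np.array(tgt)-o['tool_pos'])/.3).round(4))
    print('R',R.round(3).tolist())
E
python3 -c "
from h import *
plan((.571,.107,.36))"
```

```text
Traceback (most recent call last):
  File "h.py", line 21, in plan
    print('t',o['t'],'pos',o['tool_pos'].round(4),'F',o['contact_force'].round(2),'open',o['opening'].round(4))
                                                                                         ^^^^^^^^^^^^^^^^^^
AttributeError: 'float' object has no attribute 'round'
```

```bash
sed -i "s/o\['opening'\].round(4)/round(o['opening'],4)/" h.py
python3 -c "
from h import *
plan((.571,.107,.36))"
```

```text
t 0.1 pos [ 0.2425 -0.5754  0.2302] F [ 0.2   0.69 -0.01] open 0.0852
turn [-3.50e-03  3.00e-04  8.45e-01] shift [ 1.8923 -1.6719 -0.4292]
R [[0.922, 0.388, -0.0], [0.388, -0.922, 0.002], [0.0, -0.002, -1.0]]
```

```bash
python3 -m pendant '[0,0,0.3,0,0,-0.2,0.8, 0,0,0.6,0.1,-0.1,-0.43,0.8, 0,0,0.845,0.94,-0.83,-0.43,0.8, 0,0,0.845,0.94,-0.83,-0.43,0.8, 0,0,0.845,0.94,-0.83,-0.43,0.8, 0,0,0.845,0.94,-0.83,-0.43,0.8, 0,0,0.845,0.94,-0.83,-0.43,0.8, 0,0,0.845,0.94,-0.83,-0.43,0.8, 0,0,0.845,0.94,-0.83,-0.43,0.8, 0,0,0.845,0.94,-0.83,-0.43,0.8]'
python3 -c "
from h import *
plan((.571,.107,.36))"
```

```text
t: 1.35
tool_pos: [0.4056, -0.2374, 0.3598]
tool_rot: [-3.141, 0.069, 0.001]
contact_force: [-0.9, 0.3, -0.2]
opening: 0.0683
grip_force: 0.0
t 1.35 pos [ 0.4056 -0.2374  0.3598] F [-0.94  0.31 -0.2 ] open 0.0683
turn [ 0.      0.0016 -0.0006] shift [ 5.0050e-01 -1.1711e+00 -1.0000e-03]
R [[0.999, -0.044, -0.001], [-0.044, -0.999, 0.0], [-0.001, 0.0, -1.0]]
```

```bash
python3 -m pendant '[0,0,0,0.44,-0.98,0,0.8, 0,0,0,0.44,-0.98,0,0.8, 0,0,0,0.44,-0.98,0,0.8, 0,0,0,0.44,-0.98,0,0.8, 0,0,0,0.44,-0.98,0,0.8, 0,0,0,0.44,-0.98,0,0.8, 0,0,0,0.44,-0.98,0,0.8, 0,0,0,0.44,-0.98,0,0.8]'
python3 -c "
from h import *
plan((.571,.107,.28))"
```

```text
t: 2.35
tool_pos: [0.5504, 0.0491, 0.3603]
tool_rot: [3.14, -0.073, -0.0]
contact_force: [-0.1, -0.6, 0.5]
opening: 0.0683
grip_force: 0.0
t 2.35 pos [0.5504 0.0491 0.3603] F [-0.14 -0.63  0.55] open 0.0683
turn [ 0.001   0.0004 -0.0051] shift [ 0.0597 -0.196   0.2674]
R [[0.999, -0.046, -0.0], [-0.046, -0.999, -0.001], [-0.0, 0.001, -1.0]]
```

```bash
python3 -m pendant '[0,0,0,0.06,-0.196,0.13,0.8, 0,0,0,0.06,-0.196,0.33,0.8, 0,0,0,0.06,-0.196,0.33,0.8, 0,0,0,0.06,-0.196,0.33,0.8, 0,0,0,0.06,-0.196,0.33,0.8, 0,0,0,0.06,-0.196,0.33,0.8]'
python3 - <<'E'
from h import *
plan((.571,.107,.24))
a=cap('scene');b=cap('side')
A=a['image'][140:240,230:340,::-1]; B=b['image'][110:210,200:290,::-1]
cv2.imwrite('pics/d.png',np.hstack([cv2.resize(A,(440,500),interpolation=2),cv2.resize(B,(360,500),interpolation=2)]))
E
```

```text
t: 3.1
tool_pos: [0.5723, 0.1084, 0.2644]
tool_rot: [-3.14, 0.07, -0.007]
contact_force: [-0.3, -0.2, -0.6]
opening: 0.0685
grip_force: 0.0
t 3.1 pos [0.5723 0.1084 0.2644] F [-0.28 -0.24 -0.59] open 0.0685
turn [-0.0009 -0.009  -0.0017] shift [-0.0046  0.005   0.0813]
R [[0.999, -0.045, 0.005], [-0.045, -0.999, 0.0], [0.005, -0.0, -1.0]]
```

View pics/d.png

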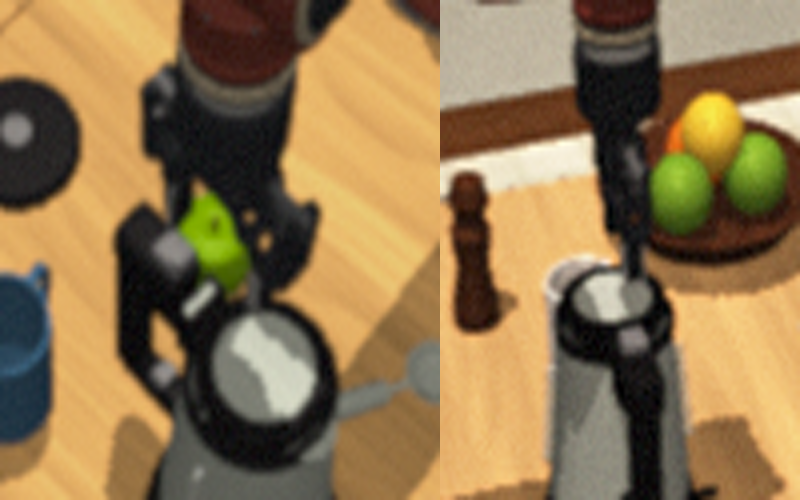

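```bash
python3 - <<'E'
from h import *
k=np.array([.0436,.999,0])
for n,off,s,x0 in(('scene',(230,140),(4,5),0),('side',(200,110),(4,5),440)):
    d=load(n)
    for nm,p in(('lidtip',[.5723,.1084,.274]+41*.001*k),('btntip',[.5723,.1084,.274]-41*.001*k),('button',[.569,.067,.233]),('lidc',[.573,.1585,.2105])):
        q=cv2.projectPoints(np.array([p],float),d['rvec'],d['tvec'],np.array([[d['fx'],0,d['cx']],[0,d['fy'],d['cy']],[0,0,1]],float),None)[0].ravel()
        print(n,nm,((q-off)*s+[x0,0]).round(0))
E
```

```text
scene lidtip [261. 299.]
scene btntip [175. 212.]
scene button [173. 250.]
scene lidc [264. 367.]
side lidtip [614. 228.]
side btntip [634. 282.]
side button [634. 333.]
side lidc [613. 297.]
```

```bash
python3 -m pendant '[0,0,0,0,0,0.04,0.8, 0,0,0,0,0,0.075,0.8, 0,0,0,0,0,0.075,0.8, 0,0,0,0,0,0.075,0.8]'
python3 - <<'E'
from h import *
plan((.571,.107,.23))
b=cap('side');a=cap('scene')
A=a['image'][150:230,240:330,::-1];B=b['image'][125:195,225:275,::-1]
cv2.imwrite('pics/e.png',np.hstack([cv2.resize(A,(440,500),interpolation=2),cv2.resize(B,(360,500),interpolation=2)]))
E
```

```text
t: 3.7
tool_pos: [0.571, 0.109, 0.2385]
tool_rot: [3.141, -0.068, -0.001]
contact_force: [0.5, -0.4, -0.2]
opening: 0.0683
grip_force: 0.0
t 3.7 pos [0.571  0.109  0.2385] F [ 0.55 -0.37 -0.23] open 0.0683
turn [0.0001 0.0009 0.0002] shift [0.0002 0.0066 0.0284]
R [[0.999, -0.044, -0.0], [-0.044, -0.999, -0.0], [-0.0, 0.0, -1.0]]
```

View pics/e.png

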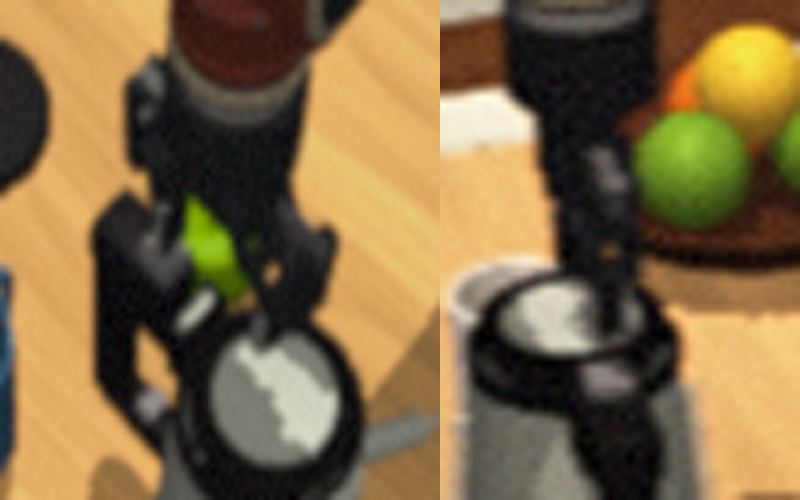

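```bash
python3 -m pendant '[0,0,0,0,0.01,0.01,0.8, 0,0,0,0,0.01,0.01,0.8, 0,0,0,0,0.01,0.01,0.8]'; python3 -m pendant '[0,0,0,0,0,0.01,0.8, 0,0,0,0,0,0.01,0.8]'; python3 -m pendant '[0,0,0,0,0,0.01,0.8, 0,0,0,0,0,0.01,0.8]'
```

```text
t: 4.18
tool_pos: [0.571, 0.1059, 0.2358]
tool_rot: [-3.141, 0.069, -0.0]
contact_force: [0.2, -0.7, -0.7]
opening: 0.0683
grip_force: 0.0
t: 4.42
tool_pos: [0.5708, 0.1059, 0.2324]
tool_rot: [3.141, -0.069, -0.001]
contact_force: [-0.2, 0.3, 0.1]
opening: 0.0681
grip_force: 0.0
t: 4.68
tool_pos: [0.5708, 0.1059, 0.2294]
tool_rot: [3.141, -0.069, -0.001]
contact_force: [0.9, -0.9, -0.3]
opening: 0.068
grip_force: 0.0
```

```bash
python3 -m pendant '[0,0,0,0,0,0.01,0.8, 0,0,0,0,0,0.01,0.8]'; python3 -m pendant '[0,0,0,0,0,0.007,0.8, 0,0,0,0,0,0.007,0.8]'
```

```text
t: 4.92
tool_pos: [0.5708, 0.106, 0.2264]
tool_rot: [3.141, -0.069, -0.001]
contact_force: [-0.3, 0.0, -0.3]
opening: 0.0687
grip_force: 0.0
t: 5.18
tool_pos: [0.5711, 0.106, 0.225]
tool_rot: [-3.141, 0.069, -0.001]
contact_force: [-0.1, -1.0, 1.0]
opening: 0.0682
grip_force: 0.5
```

```bash
python3 - <<'E'
from h import *
b=cap('side');a=cap('scene')
A=a['image'][150:230,240:330,::-1];B=b['image'][125:195,225:275,::-1]
cv2.imwrite('pics/f.png',np.hstack([cv2.resize(A,(440,500),interpolation=2),cv2.resize(B,(360,500),interpolation=2)]))
E
```

```text
(no output)
```

View pics/f.png

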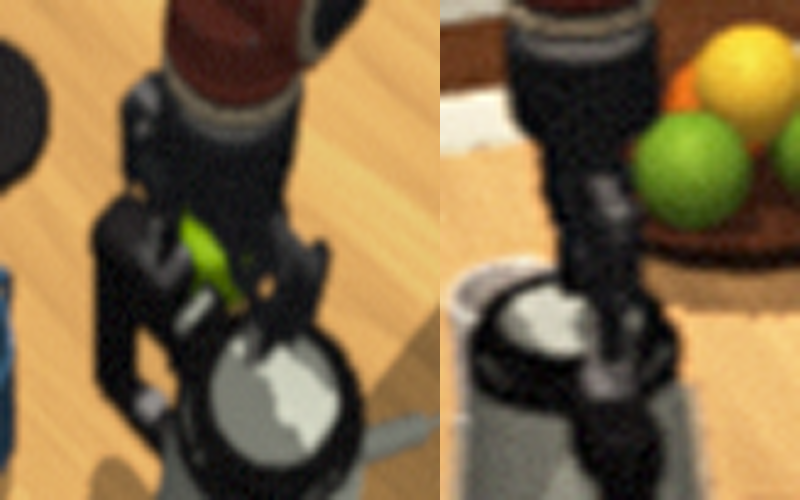

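The side view shows the fingertip just meeting the button at (608,375). In the scene view the other finger hovers over the lid at (255,350). Pressing on in small steps.

```bash
python3 -m pendant '[0,0,0,0,0,0.007,0.8, 0,0,0,0,0,0.007,0.8]'; python3 -m pendant '[0,0,0,0,0,0.006,0.8, 0,0,0,0,0,0.006,0.8]'
```

```text
t: 5.52
tool_pos: [0.5712, 0.1059, 0.223]
tool_rot: [3.141, -0.069, 0.001]
contact_force: [-0.4, -0.9, 2.4]
opening: 0.0685
grip_force: 1.5
t: 5.78
tool_pos: [0.5712, 0.1059, 0.221]
tool_rot: [3.141, -0.069, 0.001]
contact_force: [-0.5, -0.5, 3.9]
opening: 0.0678
grip_force: 2.1
```

```bash
python3 -m pendant '[0,0,0,0,0,0.006,0.8, 0,0,0,0,0,0.006,0.8, 0,0,0,0,0,0.006,0.8]'
python3 - <<'E'
from h import *
b=cap('side');a=cap('scene')
print(telemetry.get_obs()['contact_force'])
A=a['image'][150:230,240:330,::-1];B=b['image'][125:195,225:275,::-1]
cv2.imwrite('pics/g.png',np.hstack([cv2.resize(A,(440,500),interpolation=2),cv2.resize(B,(360,500),interpolation=2)]))
E
```

```text
t: 6.15
tool_pos: [0.5713, 0.1058, 0.2196]
tool_rot: [3.141, -0.069, 0.001]
contact_force: [-0.4, -0.8, 5.3]
opening: 0.0681
grip_force: 2.9
[-0.74467611 -1.08147461  5.77058298]
```

View pics/g.png

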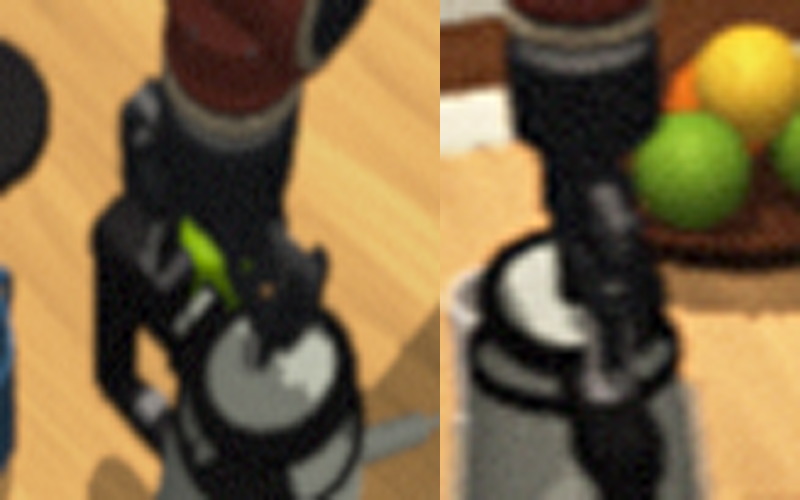

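The lid has popped and sits ajar under the finger: its front is raised in the side view at (530,290), with the finger on it at (255,350) in the scene view. I'll hold it there, then rise slowly.

```bash
python3 -m pendant '[0,0,0,0,0,0,0.8,0,0,0,0,0,0,0.8,0,0,0,0,0,0,0.8,0,0,0,0,0,0,0.8,0,0,0,0,0,0,0.8,0,0,0,0,0,0,0.8,0,0,0,0,0,0,0.8,0,0,0,0,0,0,0.8,0,0,0,0,0,0,0.8,0,0,0,0,0,0,0.8,0,0,0,0,0,0,0.8,0,0,0,0,0,0,0.8]'
python3 -m pendant '[0,0,0,0,0,-0.01,0.8,0,0,0,0,0,-0.02,0.8,0,0,0,0,0,-0.03,0.8,0,0,0,0,0,-0.04,0.8,0,0,0,0,0,-0.05,0.8,0,0,0,0,0,-0.06,0.8,0,0,0,0,0,-0.07,0.8,0,0,0,0,0,-0.08,0.8,0,0,0,0,0,-0.09,0.8,0,0,0,0,0,-0.1,0.8,0,0,0,0,0,-0.11,0.8,0,0,0,0,0,-0.12,0.8]'
python3 -m pendant '[0,0,0,0,0,-0.01,0.8,0,0,0,0,0,-0.02,0.8,0,0,0,0,0,-0.03,0.8,0,0,0,0,0,-0.04,0.8,0,0,0,0,0,-0.05,0.8,0,0,0,0,0,-0.06,0.8,0,0,0,0,0,-0.07,0.8,0,0,0,0,0,-0.08,0.8,0,0,0,0,0,-0.09,0.8,0,0,0,0,0,-0.1,0.8,0,0,0,0,0,-0.11,0.8,0,0,0,0,0,-0.12,0.8]'
python3 - <<'E'
from h import *
b=cap('side');a=cap('scene')
A=a['image'][130:230,240:330,::-1];B=b['image'][95:195,220:290,::-1]
cv2.imwrite('pics/i.png',np.hstack([cv2.resize(A,(440,500),interpolation=2),cv2.resize(B,(360,500),interpolation=2)]))
E
```

```text
t: 7.75
tool_pos: [0.5713, 0.1058, 0.2196]
tool_rot: [3.141, -0.069, 0.002]
contact_force: [-0.7, -1.9, 5.5]
opening: 0.0686
grip_force: 2.9
t: 9.25
tool_pos: [0.571, 0.1059, 0.2552]
tool_rot: [3.141, -0.069, -0.0]
contact_force: [0.6, 0.2, -0.3]
opening: 0.0683
grip_force: 0.2
t: 10.75
tool_pos: [0.571, 0.1059, 0.2912]
tool_rot: [-3.141, 0.069, 0.0]
contact_force: [0.4, -0.2, 0.6]
opening: 0.0683
grip_force: 0.2
```

View pics/i.png

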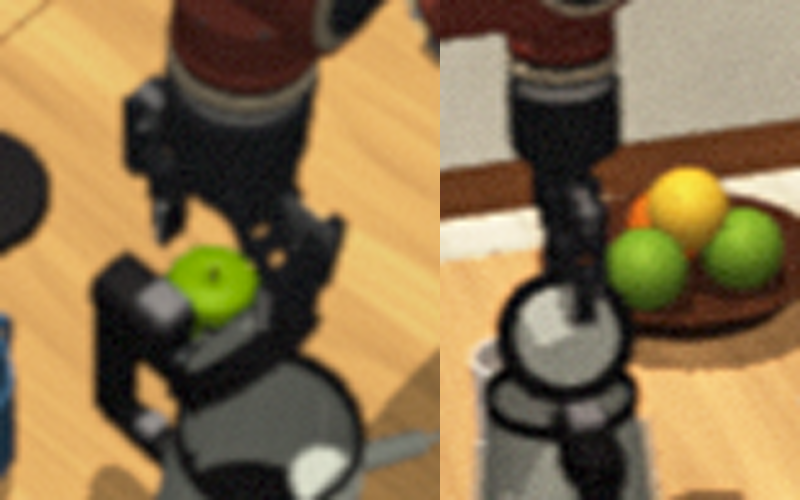

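The lid is about 60° up and following the finger, with the button up again at scene (160,300). I'll keep rising straight up until clear.

```bash
python3 -m pendant '[0,0,0,0,0,-0.01,0.8,0,0,0,0,0,-0.02,0.8,0,0,0,0,0,-0.03,0.8,0,0,0,0,0,-0.04,0.8,0,0,0,0,0,-0.05,0.8,0,0,0,0,0,-0.06,0.8,0,0,0,0,0,-0.07,0.8,0,0,0,0,0,-0.08,0.8,0,0,0,0,0,-0.09,0.8,0,0,0,0,0,-0.1,0.8,0,0,0,0,0,-0.11,0.8,0,0,0,0,0,-0.12,0.8]'
python3 -m pendant '[0,0,0,0,0,-0.05,0.8,0,0,0,0,0,-0.1,0.8,0,0,0,0,0,-0.17,0.8,0,0,0,0,0,-0.24,0.8,0,0,0,0,0,-0.31,0.8,0,0,0,0,0,-0.31,0.8,0,0,0,0,0,-0.31,0.8,0,0,0,0,0,-0.31,0.8]'
python3 - <<'E'
from h import *
b=cap('side');a=cap('scene')
cv2.imwrite('pics/j.png',np.hstack([cv2.resize(a['image'][90:280,220:360,::-1],(440,500),interpolation=2),cv2.resize(b['image'][65:235,190:310,::-1],(360,500),interpolation=2)]))
v,u=np.mgrid[130:240,240:330];P=world(a,u.ravel(),v.ravel());m=(P[:,2]>.24)&(P[:,2]<.33)&(abs(P[:,0]-.57)<.06)
Q=P[m];print(m.sum(),Q.max(0));
i=(abs(Q[:,0]-.57)<.015);print(np.degrees(np.arctan(np.polyfit(Q[i,2],Q[i,1],1)[0])))
E
```

```text
t: 12.35
tool_pos: [0.571, 0.1059, 0.3272]
tool_rot: [3.141, -0.069, 0.0]
contact_force: [0.0, -0.0, 0.2]
opening: 0.0683
grip_force: 0.0
t: 13.35
tool_pos: [0.5707, 0.106, 0.4185]
tool_rot: [3.141, -0.068, -0.004]
contact_force: [0.3, 0.2, -0.5]
opening: 0.0683
grip_force: 0.0
311 [0.62115573 0.14231442 0.31616035]
-2.005526385247392
```

View pics/j.png

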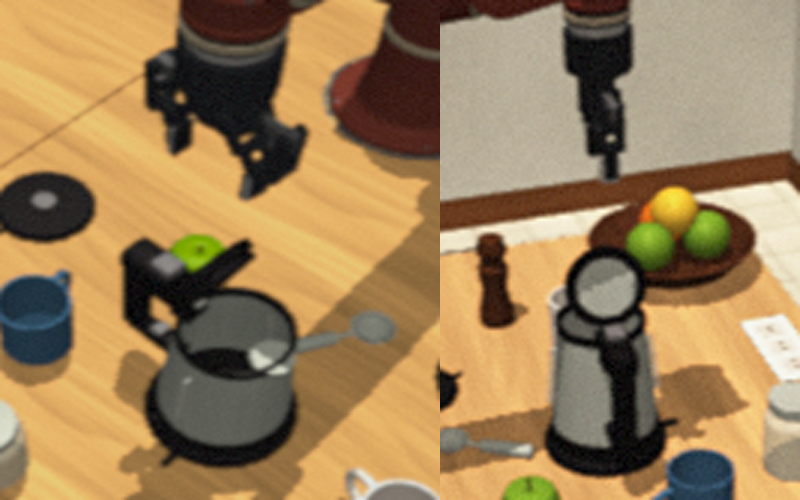

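The lid stands fully open, with its tip at z ≈ 0.316 m against the 0.314 m expected. The button is up, the kettle is seated and the hand is clear.

```bash
python3 -c "
from station import ctrl
print(ctrl.finish_job())"
```

```text
the job is handed in; nothing more can be done
None
```

I opened the kettle as asked: the lid was caught ajar under the finger, held over a second, let up gently to fully open, and the hand moved clear; I handed the job in at about 13.5 s, but no verdict came back.

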